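# Set out the massing models by height along the street

### The job

Set the four massing models on the base board in order of height: the tallest on the grey plot next to the model tree, then stepping down plot by plot to the lowest at the fountain end. Stand each one upright, centred on its own plot and square with it (whichever way round), let go, and leave the glue bottle where it stands.

Things in the scene. Friction and masses are not known exactly. Their poses are not given: they have to be found in the camera images.
- tower: pale wooden tower model, 86 mm high, the tallest: a 38 x 38 mm shaft 58 mm high with dark storey lines and, centred on it, a narrower 26 x 26 mm top 28 mm high. x and y are square to its sides. Starts standing on the desk beside the board, turned anyhow. Origin: centre of its underside, z up
- foam_block: plain blue foam block, 44 x 44 mm, 58 mm high (second tallest). x and y are square to its sides. Starts standing on the desk beside the board, turned anyhow. Origin: centre of its underside, z up
- timber_cube: plain brown timber cube, 34 x 34 x 34 mm (third). x and y are square to its sides. Starts standing on the desk beside the board, turned anyhow. Origin: centre of its underside, z up
- timber_slab: plain brown timber block, 30 mm (its x) by 50 mm (its y), 22 mm high (the lowest). Starts standing on the desk beside the board, turned anyhow. Origin: centre of its underside, z up
- model_tree: model tree, round cork crown 34 mm across on a thin trunk, 62 mm high, fixed at the near or the far end of the plywood board (425 x 100 x 8 mm, fixed to the desk, pointing roughly away from the robot), in line with the plots, 70 +- 5 mm from the end plot's centre. At the other end: a low white fountain, 38 mm across, 12 mm high. Origin: centre of the tree's foot, z = 0.008
- plot_a: one of four identical flat grey square plots, 56 x 56 mm and 2 mm thick, fixed on the board. Origin: centre of its underside, on the board's top at z = 0.008; its top, on which a model stands, is at z = 0.010. x runs along the row (either end), y across it, z up. Neighbouring plots are 65 to 85 mm apart, centre to centre. The letter says nothing about its place in the row
- plot_b: one of four identical flat grey square plots, 56 x 56 mm and 2 mm thick, fixed on the board. Origin: centre of its underside, on the board's top at z = 0.008; its top, on which a model stands, is at z = 0.010. x runs along the row (either end), y across it, z up. Neighbouring plots are 65 to 85 mm apart, centre to centre. The letter says nothing about its place in the row
- plot_c: one of four identical flat grey square plots, 56 x 56 mm and 2 mm thick, fixed on the board. Origin: centre of its underside, on the board's top at z = 0.008; its top, on which a model stands, is at z = 0.010. x runs along the row (either end), y across it, z up. Neighbouring plots are 65 to 85 mm apart, centre to centre. The letter says nothing about its place in the row
- plot_d: one of four identical flat grey square plots, 56 x 56 mm and 2 mm thick, fixed on the board. Origin: centre of its underside, on the board's top at z = 0.008; its top, on which a model stands, is at z = 0.010. x runs along the row (either end), y across it, z up. Neighbouring plots are 65 to 85 mm apart, centre to centre. The letter says nothing about its place in the row
- glue_bottle: white glue bottle with a dark pointed cap standing on the desk, 43 mm across, 134 mm high, a bystander to be left alone, behind the models on the left. Origin: centre of its underside, z up
Not all that is in view belongs to the job. What is shaped like the foam_block but pink is not meant.

How it is judged:
By the outcome, as a careful person would: the job done as asked, in the order asked, and still so for the second after the job is handed in, with the robot touching nothing.
It also fails if it takes over 112 s, if anything falls off the work surface, if the arm or the gripper's body presses on something with over 40 N, if the wrist force passes 120 N, or if a joint passes its speed limit or range.

### The arm

A 6-joint arm with a two-finger parallel gripper is mounted at the origin on the work surface; the furniture and walls round the work are solid. World frame = base frame: x ahead of the robot, y to its left, z up, the work surface at z = 0. Lengths are in mm, angles in rad, forces in N, time in s.
With the tool pointing down it reaches from about 350 to 875 mm from the base axis. Payload 4.2 kg.
Tool frame: the origin (TCP) lies on the front face of the gripper's body, between the roots of the fingers; the fingertips stand 70 mm ahead of it and the grasp point (between the pads) lies 51 mm ahead of it; z points along the fingers, y is the line along which they close (so a half turn about z gives the same grasp; the last joint's range is limited). The gripper opens to 87 mm and grips with 3 to 60 N. Pads are 19 mm wide; open, the fingers measure 117 mm over their backs; the gripper's body (75 mm by 190 mm) begins 51 mm behind the grasp point.
Start: joints at [-0.887, 0.385, 0.008, 0, -1.194, -0.259], TCP at [257.599, -569.423, 292.25] pointing down, gripper open.
Joint ranges: [-3.14, 3.14], [-1.21, 2.06], [-1.07, 1.41], [-3.16, 2.05], [-2.99, -0.16], [-3.1, 3.1]. Speed limits (rad/s): [2.79, 2.79, 3.14, 3.14, 3.14, 3.14].

### API

Orientations are given as a rotation vector (axis times angle).
In Python, from station import sensors, vision, workorder gives the robot as it stands.
- The arm moves only by the tool jog_arm, never from a script. Its argument "deltas" is a list that holds one entry, the list of rows, each a list of 5 numbers: the shift along the tool's x, y, z in a scale on which 1.0 is 75 cm, then the turn about the tool's z in fractions of the full range, 1 being 360 degrees, then the closure, from 0 (fully open) to 1 (shut). In form: [[[x, y, z, turn, jaw], ...]]. A call has 1 to 12 rows; each row is the pose to reach, as a shift and turn from the pose commanded when the call began, along the tool's axes at that moment; what a row does not reach only later rows make up. A row lasts 1/10 s, in which the tool goes at most 50 mm and 8.59 degrees, less where a joint would pass 70% of its speed; a pose out of reach is approached as far as the arm can. No shift or turn number may pass 1 either way. A call with a gripper value outside its range is refused whole. The fingers move at their own pace and stop on an object; the grip force is fixed at half the most. Time passes only in rows, so rows that repeat a pose let the fingers close. It gives the time, the measured TCP pose, the force, the opening and the grip force at its end, in the units of the state.
- sensors.get_state(): the state, without advancing time (a new reading comes with each control period).
- vision.snapshot(name): name is "scene" or "top"; returns the picture (384x512x3 uint8, red, green, blue); there is no depth.
- vision.camera_model(name): a dict with "camera_matrix" (3x3 intrinsics, pixels), "extrinsics" (4x4, takes a point from camera to world coordinates). Camera axes: x right, y up, looking along -z (the intrinsics and any distortion apply to the point x, -y, -z); pixel columns grow to the right and rows downward; lengths in mm; the calibration is good to about 2 mm. A picture is of the moment at which its call begins. camera_model takes no time and is no camera call.
- workorder.job_done(): hands the job in; it is judged then, once.
Trained networks look in the newest picture that a camera, given by its name, has taken for a name from the list of things; names that differ only in an ending like _2 or _b are one class to them, and where a whole thing is asked for, a point or a joint stands for the part that bears it (a point fixed in the world has none). Each returns a list of dicts, best first, with "score" (0 to 1); they miss things now and then, are a little off and sometimes report something else, mostly with a low value. They report only what shows in the picture. A call takes as long as a camera call. They do not tell look-alikes from the thing itself.
- vision.silhouettes(camera, query): "pixels" (384x512 bool, what is visible of it) and "extent" ([left, top, right, bottom] as shares, 0 to 1, of the picture: columns of its width, rows of its height, round what is visible of it).
- vision.place_of(camera, query): "location" ([column, row] as shares, 0 to 1, of the picture: columns of its width, rows of its height: a listed point, or the origin of a listed thing).
The state is a dict: "time_s": time; "joints": joint angles; "dq": joint speeds; "tau": joint torques, N m; "eef_pos": TCP position; "eef_rot": TCP orientation; "ft_force": force on the tool from outside, world axes, zero at the start; "torque": the same for the moment, N m; "finger_gap": opening from 0.0 (shut) to 1.0 (fully open); "grasp_force": force on a finger pad.
Only numpy, scipy, OpenCV 4.12 (cv2) and the standard library are available. Lean on these libraries where they do the work, as an engineer would, in place of code of your own. Each camera call takes 0.05 s, during which the arm holds its last target. There are 200 camera calls.

## Working session

There is one attempt and no reset: what is moved stays moved. The work goes in short steps, Python scripts to look and compute and a tool call to move; the robot and the scene stay as the last step left them, time stands still between calls to the robot, and variables do not carry over. Pictures are saved under pics/ and viewed, at most 14 in all, crops included, and the job is handed in when it is done.

Besides the shell and the picture viewer there is one more tool, called after "Call:" as name([rows], argument=value, ...), one row to a line, values as JSON. jog_arm: Moves the arm, as the interface text tells. Its arguments: {"type":"object","properties":{"deltas":{"type":"array"}},"required":["deltas"]}

```bash
ls; mkdir -p pics; python3 - <<'E'
from station import sensors, vision
import cv2, numpy as np
for n in ("scene","top"):
    im=vision.snapshot(n); cv2.imwrite(f"pics/{n}0.png",cv2.cvtColor(im,cv2.COLOR_RGB2BGR))
    m=vision.camera_model(n); print(n,{k:np.round(v,3).tolist() if not isinstance(v,str) else v for k,v in m.items()})
    for q in ["tower","foam_block","timber_cube","timber_slab","model_tree","plot_a","glue_bottle"]:
        print(q,[(np.round(np.array(d["location"])*[512,384],1).tolist(),round(d["score"],2)) for d in vision.place_of(n,q)])
s=sensors.get_state();print(s)
E
```

```text
pics
scene {'camera_matrix': [[425.593, 0.0, 253.953], [0.0, 425.593, 186.567], [0.0, 0.0, 1.0]], 'extrinsics': [[-0.867, 0.324, -0.379, 168.697], [-0.498, -0.53, 0.687, 720.349], [0.022, 0.784, 0.621, 710.472], [0.0, 0.0, 0.0, 1.0]]}
tower [([242.1, 304.2], 0.56)]
foam_block [([312.9, 175.9], 0.71), ([337.4, 163.1], 0.65)]
timber_cube [([288.2, 149.0], 0.65)]
timber_slab [([189.7, 259.6], 0.63)]
model_tree [([191.2, 192.8], 0.72)]
plot_a [([276.7, 212.9], 0.9), ([247.1, 203.7], 0.74), ([217.8, 197.7], 0.67), ([303.4, 217.5], 0.53)]
glue_bottle [([135.2, 240.0], 0.9)]
top {'camera_matrix': [[389.373, 0.0, 259.036], [0.0, 389.373, 188.883], [0.0, 0.0, 1.0]], 'extrinsics': [[-0.284, 0.927, -0.244, 328.296], [-0.959, -0.275, 0.07, 75.759], [-0.002, 0.254, 0.967, 964.767], [0.0, 0.0, 0.0, 1.0]]}
tower [([165.5, 277.4], 0.63)]
foam_block [([384.0, 203.0], 0.81), ([346.9, 195.9], 0.76)]
timber_cube [([359.7, 148.9], 0.47)]
timber_slab [([167.2, 206.9], 0.59), ([285.7, 238.3], 0.31)]
model_tree [([228.0, 141.6], 0.72)]
plot_a [([282.1, 236.5], 0.67), ([239.2, 158.6], 0.63), ([253.7, 186.4], 0.59), ([269.3, 212.1], 0.57), ([166.0, 205.0], 0.39)]
glue_bottle [([150.8, 152.2], 0.58)]
{'time_s': 0.8, 'joints': array([-8.87390167e-01,  3.84668225e-01,  7.91028490e-03, -3.42439906e-05,
       -1.19399088e+00, -2.58594134e-01]), 'dq': array([-0.00051526,  0.00053558, -0.00080901,  0.00022502, -0.00096116,
       -0.00173634]), 'tau': array([ 2.07827134e-04, -3.90409470e+01,  1.87613493e+01,  4.22415555e+00,
        1.55319233e-02, -3.31026035e-05]), 'eef_pos': array([ 257.61051385, -569.41539436,  292.26822073]), 'eef_rot': array([-6.62256968e-01,  3.07094552e+00, -4.38061250e-05]), 'ft_force': array([-0.3324658 ,  0.34554987, -0.23988677]), 'torque': array([ 0.03324061,  0.02980267, -0.08209529]), 'grasp_force': 0.0, 'finger_gap': 0.997087268852206}
```

View pics/scene0.png

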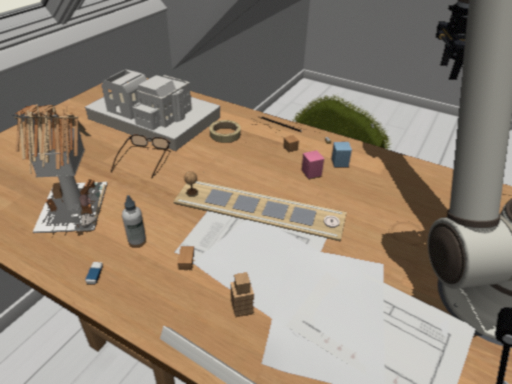

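View pics/top0.png

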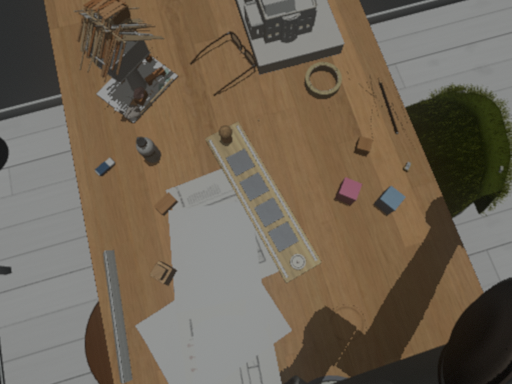

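Top-image candidates:
- **Foam block:** blue (391,200). The pink look-alike at (349,189) is not it.
- **Timber cube:** (364,145).
- **Timber slab:** (166,204). The blue/white eraser at (105,167) is not it.
- **Tower:** (162,272). The grey models at the back are not it.
- **Board ends:** the tree is at the far end (225,133) and the fountain at the near end (297,262).

Next I fit poses to the silhouettes in both cameras.

```bash
cat > h.py <<'E'
import numpy as np, cv2
from scipy.optimize import minimize
from station import sensors, vision
CAM={n:vision.camera_model(n) for n in("scene","top")}
def proj(n,P):
    T=np.linalg.inv(CAM[n]["extrinsics"]); p=np.atleast_2d(P)@T[:3,:3].T+T[:3,3]
    q=np.c_[p[:,0],-p[:,1],-p[:,2]]@np.array(CAM[n]["camera_matrix"]).T
    return q[:,:2]/q[:,2:]
def ground(n,uv,z=0):
    K=np.linalg.inv(CAM[n]["camera_matrix"]);E=np.array(CAM[n]["extrinsics"])
    d=K@[uv[0],uv[1],1];d=E[:3,:3]@[d[0],-d[1],-d[2]];o=E[:3,3]
    return o+d*(z-o[2])/d[2]
BOX={"tower":[(38,38,0,58),(26,26,58,86)],"foam_block":[(44,44,0,58)],"timber_cube":[(34,34,0,34)],"timber_slab":[(30,50,0,22)],"plot_a":[(56,56,0,2)]}
S=6
def render(n,name,x,y,a,z,win):
    x0,y0,x1,y1=win; m=np.zeros(((y1-y0)*S,(x1-x0)*S),np.uint8); R=np.array([[np.cos(a),-np.sin(a)],[np.sin(a),np.cos(a)]])
    for bx,by,z0,z1 in BOX[name]:
        c=np.array([(i*bx/2,j*by/2) for i in(-1,1) for j in(-1,1)])@R.T+[x,y]
        P=np.vstack([np.c_[c,np.full(4,z+h)] for h in(z0,z1)])
        u=(proj(n,P)+.5-[x0,y0])*S-.5
        cv2.fillConvexPoly(m,cv2.convexHull(np.round(u*16).astype(np.int32)),1,shift=4)
    return cv2.resize(m.astype(np.float32),(x1-x0,y1-y0),interpolation=cv2.INTER_AREA)
def fit(masks,name,x,y,z=0.,yaws=(0,.4,.8,1.2)):
    W={n:(lambda e:(max(e[0]-12,0),max(e[1]-12,0),e[0]+e[2]+12,e[1]+e[3]+12))(cv2.boundingRect(m.astype(np.uint8))) for n,m in masks.items()}
    def c(p):
        t=0
        for n,m in masks.items():
            w=W[n];s=m[w[1]:w[3],w[0]:w[2]].astype(np.float32);w=(w[0],w[1],w[0]+s.shape[1],w[1]+s.shape[0])
            t+=np.sum((s-render(n,name,p[0],p[1],p[2]/20,z,w))**2)/s.sum()
        return t
    b=min((minimize(c,[x,y,a*20],method="Nelder-Mead",options=dict(initial_simplex=np.array([[x,y,a*20]]+[[x+6,y,a*20],[x,y+6,a*20],[x,y,a*20+5]]),xatol=.02,fatol=1e-5)) for a in yaws),key=lambda r:r.fun)
    return np.array([b.x[0],b.x[1],b.x[2]/20]),b.fun
E
python3 - <<'E'
from h import *
G={}
im={n:vision.snapshot(n) for n in CAM}
pk={"tower":(162,272),"foam_block":(391,200),"timber_cube":(364,145),"timber_slab":(166,204)}
sc={"tower":(242,295),"foam_block":(342,155),"timber_cube":(291,143),"timber_slab":(187,258)}
def near(n,q,uv):
    L=[d["pixels"] for d in vision.silhouettes(n,q)]
    L=[m for m in L if m.any() and np.hypot(*(np.argwhere(m).mean(0)[::-1]-uv))<12]
    return L[0] if L else None
for q in pk:
    M={n:m for n,uv in(("scene",sc[q]),("top",pk[q])) if (m:=near(n,q,uv)) is not None}
    g=ground("top",pk[q],20)
    for k in ([list(M)]+[[n] for n in M] if len(M)>1 else [list(M)]):
        p,f=fit({n:M[n] for n in k},q,g[0],g[1],yaws=(0,.4,.8,1.2,1.6,2,2.4,2.8) if q=="timber_slab" else (0,.4,.8,1.2)); print(q,k,p.round(2),round(f,3))
P={n:[d["pixels"] for d in vision.silhouettes(n,"plot_a")] for n in CAM}
for uv in ((239,161),(254,187),(269,211),(284,236)):
    g=ground("top",uv,10); M={}
    for n in CAM:
        u=proj(n,g)[0]
        for m in P[n]:
            if m.any() and np.hypot(*(np.argwhere(m).mean(0)[::-1]-u))<7: M[n]=m
    for k in ([list(M)]+[[n] for n in M] if len(M)>1 else [list(M)]):
        if k: p,f=fit({n:M[n] for n in k},"plot_a",g[0],g[1],8); print("plot",k,p.round(2),round(f,3))
for q in("glue_bottle","model_tree"):print(q,[ground(n,np.array(vision.place_of(n,q)[0]["location"])*[512,384],0).round() for n in CAM])
E
```

```text
tower ['scene', 'top'] [433.8  279.21   0.81] 0.088
tower ['scene'] [433.87 278.91   2.4 ] 0.024
tower ['top'] [433.61 279.54   0.74] 0.057
foam_block ['scene', 'top'] [ 446.42 -292.18    0.57] 0.089
foam_block ['scene'] [ 447.67 -294.52    0.54] 0.019
foam_block ['top'] [ 445.69 -291.84    0.63] 0.037
timber_cube ['scene', 'top'] [ 6.0305e+02 -2.8541e+02 -5.6000e-01] 0.059
timber_cube ['scene'] [ 603.22 -285.88    1.03] 0.028
timber_cube ['top'] [ 602.79 -285.3     1.01] 0.028
timber_slab ['scene', 'top'] [599.49 240.03   3.68] 0.092
timber_slab ['scene'] [5.9992e+02 2.3905e+02 5.4000e-01] 0.038
timber_slab ['top'] [600.08 240.35   3.65] 0.046
plot ['scene', 'top'] [6.5489e+02 3.1050e+01 2.5000e-01] 0.095
plot ['scene'] [6.55e+02 2.99e+01 2.30e-01] 0.035
plot ['top'] [654.72  31.9    1.79] 0.039
plot ['top'] [5.8178e+02 1.5550e+01 2.1000e-01] 0.032
plot ['scene', 'top'] [506.92  -1.1    1.79] 0.194
plot ['scene'] [507.71  -3.93   1.8 ] 0.097
plot ['top'] [ 5.069e+02 -1.000e-01  2.200e-01] 0.053
plot ['scene', 'top'] [ 4.3906e+02 -1.7630e+01  2.3000e-01] 0.116
plot ['scene'] [439.58 -18.21   1.81] 0.039
plot ['top'] [ 4.3823e+02 -1.6960e+01  2.3000e-01] 0.064
glue_bottle [array([734., 249.,   0.]), array([731., 245.,   0.])]
model_tree [array([724.,  37.,   0.]), array([733.,  39.,   0.])]
```

```bash
python3 - <<'E'
from h import *
im={n:vision.snapshot(n) for n in CAM}
cv2.imwrite("pics/crop0.png",cv2.cvtColor(np.hstack([cv2.resize(im["top"][120:300,200:420],None,fx=2,fy=2,interpolation=2),cv2.resize(im["top"][190:290,140:200],(216,360),interpolation=2)]),cv2.COLOR_RGB2BGR))
for g in [(654.9,31),(581.8,15.5),(507,-.5),(438.8,-17.3)]:
    M={}
    for n in CAM:
        w=cv2.dilate((render(n,"plot_a",*g,.222,8,(0,0,512,384))>.5).astype(np.uint8),np.ones((7,7)))
        hsv=cv2.cvtColor(im[n],cv2.COLOR_RGB2HSV); s=hsv[...,1].astype(float)
        inn=cv2.erode((render(n,"plot_a",*g,.222,8,(0,0,512,384))>.5).astype(np.uint8),np.ones((7,7)))>0
        ring=(w>0)&~(cv2.dilate((render(n,"plot_a",*g,.222,8,(0,0,512,384))>.5).astype(np.uint8),np.ones((3,3)))>0)
        a,b=np.median(s[inn]),np.median(s[ring])
        M[n]=np.clip((s-b)/(a-b),0,1)*(w>0); M[n][M[n]<.15]=0
        M[n]=M[n]
    for k in(["scene","top"],["scene"],["top"]):
        F={n:M[n] for n in k}
        # soft masks; window from >0.5
        import h
        o=cv2.boundingRect
        h.cv2.boundingRect=lambda m:o(m)
        def run(F):
            return fit({n:m for n,m in F.items()},"plot_a",*g,8,yaws=(.2,))
        cls=F
        try: p,f=run({n:(m>.5) for n,m in F.items()})
        except Exception as e: print(e);continue
        print(k,p.round(2),round(f,3))
for n in CAM: print("pink",[ground(n,np.array(d["location"])*[512,384],0).round() for d in vision.place_of(n,"foam_block")])
E
```

```text
['scene', 'top'] [6.5312e+02 3.2220e+01 2.2000e-01] 0.36
maximum recursion depth exceeded
maximum recursion depth exceeded
maximum recursion depth exceeded
maximum recursion depth exceeded
maximum recursion depth exceeded
maximum recursion depth exceeded
maximum recursion depth exceeded
maximum recursion depth exceeded
maximum recursion depth exceeded
maximum recursion depth exceeded
maximum recursion depth exceeded
pink [array([ 483., -200.,    0.]), array([ 442., -273.,    0.])]
pink [array([ 446., -286.,    0.]), array([ 494., -195.,    0.]), array([731.,  47.,  -0.])]
```

View pics/crop0.png

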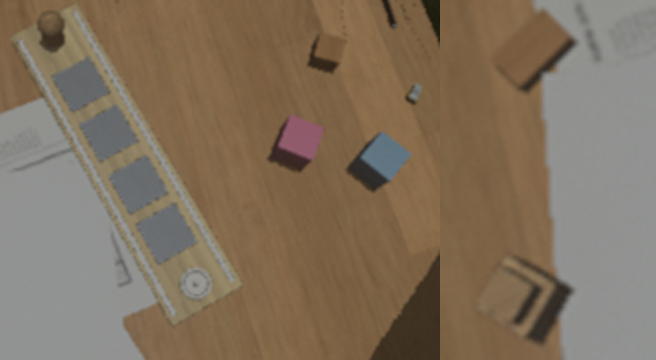

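The crop shows the blue block at (384,158), pink at (299,141) and the cube at (329,50). The slab is at (535,50) and the tower at (525,298), so the choices hold. One clean fit of the whole plot row comes next.

```bash
cat >> h.py <<'E'
def row(p):
    a=p[2]/20; d=np.array([np.cos(a),np.sin(a)]); return [(*(np.array(p[:2])+d*s),a) for s in(0,-p[3],-p[3]-p[4],-p[3]-p[4]-p[5])]
def state_C():
    s=sensors.get_state(); r=s["eef_rot"]; R=cv2.Rodrigues(np.array(r))[0]; C=np.arctan2(R[1,1],R[0,1]); return s,R,C
def go(x,y,z,C):
    "tool-frame shift (m) and turn from now to TCP x,y,z (mm), closing heading C"
    s,R,c=state_C(); d=R.T@(np.array([x,y,z])-s["eef_pos"])/1000; t=-((C-c+np.pi/2)%np.pi-np.pi/2)
    print("shift",d.round(4),"turn",round(t,3),"pos",s["eef_pos"].round(1),"C",round(c,3),"t",round(s["time_s"],2),"gap",round(s["finger_gap"]*87,1))
E
python3 - <<'E'
from h import *
im={n:vision.snapshot(n) for n in CAM}
full=(0,0,512,384); p0=[654.9,31,.222*20,75,76,70]
D={}
for n in CAM:
    m=np.max([render(n,"plot_a",*q[:2],q[2],8,full) for q in row(p0)],0)
    e=lambda k:cv2.dilate((m>.5).astype(np.uint8),np.ones((k,k)))>0
    inn=cv2.erode((m>.5).astype(np.uint8),np.ones((5,5)))>0
    s=cv2.cvtColor(im[n],cv2.COLOR_RGB2LAB)[...,2].astype(float)
    a,b=np.median(s[inn]),np.median(s[e(7)&~e(3)]); print(n,a,b)
    D[n]=(np.clip((s-b)/(a-b),0,1),e(7))
for k in(["scene","top"],["scene"],["top"]):
    f=lambda p:sum(np.sum((D[n][0]-np.max([render(n,"plot_a",*q[:2],q[2],8,full) for q in row(p)],0))[D[n][1]]**2)/1000 for n in k)
    r=minimize(f,p0,method="Powell",options=dict(xtol=1e-3,ftol=1e-4,maxiter=6)); print(k,round(r.fun,3)); print(np.round(row(r.x),3).tolist())
go(600,240,120,-1.046)
E
```

```text
scene 126.0 148.0
top 126.0 145.0
['scene', 'top'] 0.258
[[653.733, 32.618, 0.223], [580.58, 16.053, 0.223], [506.275, -0.772, 0.223], [437.772, -16.284, 0.223]]
['scene'] 0.093
[[653.277, 29.684, 0.223], [580.879, 13.293, 0.223], [506.478, -3.551, 0.223], [437.957, -19.064, 0.223]]
['top'] 0.099
[[653.814, 33.846, 0.223], [580.672, 17.254, 0.223], [506.317, 0.387, 0.223], [437.69, -15.181, 0.223]]
shift [-0.6456  0.5964  0.1723] turn -0.1 pos [ 257.6 -569.4  292.3] C 1.996 t 1.9 gap 86.8
```

The rows are not in the units I measure in: shifts go in shares of 75 cm and turns go in shares of 360 degrees. I convert before sending: -0.646 m / 0.75 = -0.8613, 0.596 m / 0.75 = 0.7947, -0.1 rad / 6.2832 = -0.0159.

Call:
jog_arm([
  [[-0.8613,0.7947,0.2293,-0.0159,0],[-0.8613,0.7947,0.2293,-0.0159,0],[-0.8613,0.7947,0.2293,-0.0159,0],[-0.8613,0.7947,0.2293,-0.0159,0],[-0.8613,0.7947,0.2293,-0.0159,0],[-0.8613,0.7947,0.2293,-0.0159,0],[-0.8613,0.7947,0.2293,-0.0159,0],[-0.8613,0.7947,0.2293,-0.0159,0],[-0.8613,0.7947,0.2293,-0.0159,0],[-0.8613,0.7947,0.2293,-0.0159,0],[-0.8613,0.7947,0.2293,-0.0159,0],[-0.8613,0.7947,0.2293,-0.0159,0]],
])

```text
time_s: 3.1
eef_pos: [488.0, -25.2, 177.1]
eef_rot: [-0.816, 3.033, -0.0]
ft_force: [1.5, -0.9, 0.5]
finger_gap: 0.996
grasp_force: 0.0
```

```bash
python3 -c "
from h import *
go(600,240,120,-1.046)"
```

```text
shift [-0.2298  0.1732  0.0573] turn 0.001 pos [488.  -25.2 177.1] C 2.096 t 3.1 gap 86.7
```

Scaled: -0.23 m / 0.75 = -0.3067, 0.173 m / 0.75 = 0.2307.

Call:
jog_arm([
  [[-0.3067,0.2307,0.076,0,0],[-0.3067,0.2307,0.076,0,0],[-0.3067,0.2307,0.076,0,0],[-0.3067,0.2307,0.076,0,0],[-0.3067,0.2307,0.076,0,0],[-0.3067,0.2307,0.076,0,0],[-0.3067,0.2307,0.076,0,0],[-0.3067,0.2307,0.076,0,0],[-0.3067,0.2307,0.076,0,0]],
])

```text
time_s: 4.0
eef_pos: [599.3, 236.8, 120.1]
eef_rot: [0.814, -3.034, 0.0]
ft_force: [-0.7, -0.8, 1.1]
finger_gap: 0.998
grasp_force: 0.0
```

```bash
python3 -c "
from h import *
go(600,240,74,-1.046)"
```

```text
shift [-0.0023  0.0024  0.0461] turn -0.001 pos [599.3 236.8 120.1] C 2.095 t 4.0 gap 86.8
```

Scaled: 0.046 m / 0.75 = 0.0613, -0.002 m / 0.75 = -0.0027.

Call:
jog_arm([
  [[-0.0027,0.0027,0.0613,0,0],[-0.0027,0.0027,0.0613,0,0],[-0.0027,0.0027,0.0613,0,0],[-0.0027,0.0027,0.0613,0,1],[-0.0027,0.0027,0.0613,0,1],[-0.0027,0.0027,0.0613,0,1],[-0.0027,0.0027,0.0613,0,1],[-0.0027,0.0027,0.0613,0,1],[-0.0027,0.0027,0.0613,0,1],[-0.0027,0.0027,0.0613,0,1]],
])

```text
time_s: 5.0
eef_pos: [600.4, 240.5, 74.2]
eef_rot: [0.815, -3.034, 0.0]
ft_force: [-0.2, 0.2, 1.5]
finger_gap: 0.57
grasp_force: 30.0
```

```bash
python3 -c "
from h import *
go(438,-16,130,-1.348)"
```

```text
shift [ 0.2691 -0.1406 -0.0558] turn 0.302 pos [600.4 240.5  74.2] C 2.096 t 5.0 gap 49.6
```

Scaled: 0.269 m / 0.75 = 0.3587, -0.141 m / 0.75 = -0.188, 0.302 rad / 6.2832 = 0.0481.

Call:
jog_arm([
  [[0,0,-0.0747,0,1],[0,0,-0.0747,0,1],[0.3587,-0.188,-0.0747,0.0481,1],[0.3587,-0.188,-0.0747,0.0481,1],[0.3587,-0.188,-0.0747,0.0481,1],[0.3587,-0.188,-0.0747,0.0481,1],[0.3587,-0.188,-0.0747,0.0481,1],[0.3587,-0.188,-0.0747,0.0481,1],[0.3587,-0.188,-0.0747,0.0481,1],[0.3587,-0.188,-0.0747,0.0481,1],[0.3587,-0.188,-0.0747,0.0481,1],[0.3587,-0.188,-0.0747,0.0481,1]],
])

```text
time_s: 6.2
eef_pos: [439.5, -15.4, 130.2]
eef_rot: [-0.351, 3.121, 0.0]
ft_force: [-0.5, 0.0, -1.3]
finger_gap: 0.573
grasp_force: 30.0
```

```bash
python3 - <<'E'
from h import *
go(438,-16,130,-1.348)
s,R,C=state_C(); z=s["eef_pos"][2]-74.2
for n in CAM:
    im=vision.snapshot(n)
    for d in vision.silhouettes(n,"timber_slab"):
        m=d["pixels"]; u=proj(n,[*s["eef_pos"][:2],z+11])[0]; c=np.argwhere(m).mean(0)[::-1]
        print(n,c.round(),u.round(),m.sum(),(render(n,"timber_slab",*s["eef_pos"][:2],C-1.571,z,(0,0,512,384))).sum())
        if np.hypot(*(c-u))<10: print(fit({n:m},"timber_slab",*s["eef_pos"][:2],z,yaws=(.22,)))
cv2.imwrite("pics/s1.png",cv2.cvtColor(cv2.resize(vision.snapshot("scene")[120:260,180:380],None,fx=3,fy=3,interpolation=2),cv2.COLOR_RGB2BGR))
E
```

```text
shift [ 0.0016 -0.0002  0.0002] turn 0.001 pos [439.5 -15.4 130.2] C 1.795 t 6.2 gap 49.9
```

View pics/s1.png

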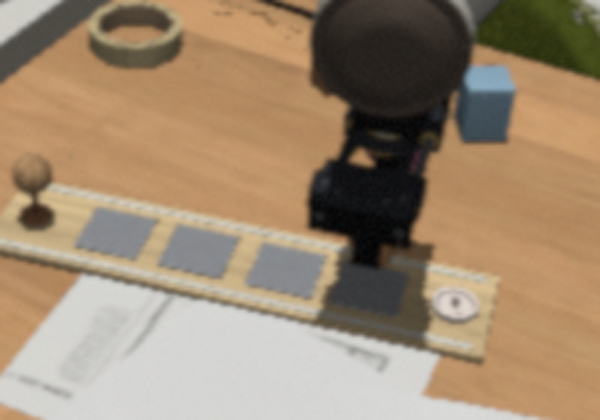

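The view shows the gripper over the fountain-end plot (365,288). The slab is hidden behind the fingers, so I'll place it and check afterwards.

Scaled: -0.05 m / 0.75 = -0.0667, 0.0455 m / 0.75 = 0.0607.

Call:
jog_arm([
  [[0.0027,0,0.0467,0,1],[0.0027,0,0.06,0,1],[0.0027,0,0.0607,0,1],[0.0027,0,0.0607,0,1],[0.0027,0,0.0607,0,0],[0.0027,0,0.0607,0,0],[0.0027,0,0.0607,0,0],[0.0027,0,0.0607,0,0],[0.0027,0,0.0607,0,0],[0.0027,0,0,0,0],[0.0027,0,-0.0533,0,0],[0.0027,0,-0.0667,0,0]],
])

```text
time_s: 7.65
eef_pos: [438.4, -16.3, 183.9]
eef_rot: [-0.35, 3.114, 0.001]
ft_force: [1.2, 0.4, -0.3]
finger_gap: 1.001
grasp_force: 0.0
```

```bash
python3 -c "
from h import *
go(603,-285.5,120,-.555)"
```

```text
shift [-0.1002 -0.299   0.0648] turn -0.792 pos [438.4 -16.3 183.9] C 1.795 t 7.65 gap 87.1
```

Scaled: -0.299 m / 0.75 = -0.3987, -0.1 m / 0.75 = -0.1333, -0.792 rad / 6.2832 = -0.1261.

Call:
jog_arm([
  [[-0.1333,-0.3987,0.08,-0.1261,0],[-0.1333,-0.3987,0.08,-0.1261,0],[-0.1333,-0.3987,0.08,-0.1261,0],[-0.1333,-0.3987,0.08,-0.1261,0],[-0.1333,-0.3987,0.08,-0.1261,0],[-0.1333,-0.3987,0.08,-0.1261,0],[-0.1333,-0.3987,0.08,-0.1261,0],[-0.1333,-0.3987,0.08,-0.1261,0],[-0.1333,-0.3987,0.08,-0.1261,0],[-0.1333,-0.3987,0.08,-0.1261,0]],
])

```text
time_s: 8.65
eef_pos: [599.2, -285.5, 119.8]
eef_rot: [1.527, -2.745, -0.002]
ft_force: [0.5, 0.5, -0.6]
finger_gap: 0.997
grasp_force: 0.0
```

```bash
python3 - <<'E'
from h import *
go(603,-285.5,76,-.555)
im={n:vision.snapshot(n) for n in CAM}
for n in CAM:
    for d in vision.silhouettes(n,"timber_slab"):
        m=d["pixels"]
        if m.any() and np.hypot(*(np.argwhere(m).mean(0)[::-1]-proj(n,[438,-16,15])[0]))<10: print(n,d["score"],fit({n:m},"timber_slab",438,-16,10,yaws=(.22,1.79,)))
c=[cv2.resize(im["scene"][180:250,260:360],(400,280),interpolation=2),cv2.resize(im["top"][200:270,245:345],(400,280),interpolation=2)]
cv2.imwrite("pics/slab.png",cv2.cvtColor(np.hstack(c),cv2.COLOR_RGB2BGR))
E
```

```text
shift [-0.002  -0.0032  0.0438] turn -0.001 pos [ 599.2 -285.5  119.8] C 2.586 t 8.65 gap 86.7
scene 0.79 (array([ 4.36390873e+02, -1.99197942e+01,  2.26604879e-01]), np.float64(0.04740416631102562))
```

View pics/slab.png

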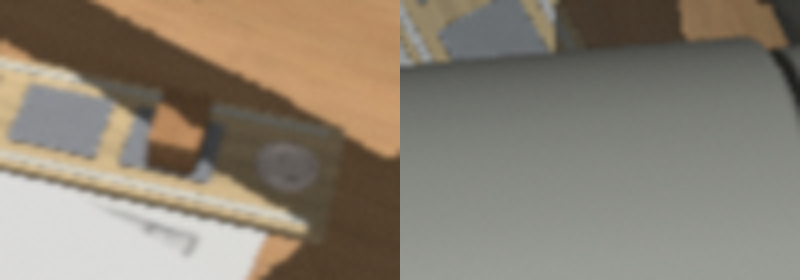

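The left crop shows the slab square on the fountain-end plot (180,135). The fit agrees to about 1.5 mm. The arm hides that plot in the top view. Next is the cube.

Scaled: 0.044 m / 0.75 = 0.0587, -0.04 m / 0.75 = -0.0533.

Call:
jog_arm([
  [[-0.0027,-0.004,0.0587,0,0],[-0.0027,-0.004,0.0587,0,0],[-0.0027,-0.004,0.0587,0,0],[-0.0027,-0.004,0.0587,0,1],[-0.0027,-0.004,0.0587,0,1],[-0.0027,-0.004,0.0587,0,1],[-0.0027,-0.004,0.0587,0,1],[-0.0027,-0.004,0.0587,0,1],[-0.0027,-0.004,0.0587,0,1],[-0.0027,-0.004,0.0587,0,1],[-0.0027,-0.004,-0.0267,0,1],[-0.0027,-0.004,-0.0533,0,1]],
])

```text
time_s: 10.05
eef_pos: [603.8, -286.5, 161.2]
eef_rot: [1.527, -2.745, 0.0]
ft_force: [1.8, -0.3, 0.3]
finger_gap: 0.389
grasp_force: 30.0
```

```bash
python3 -c "
from h import *
go(506.3,-0.5,150,-1.348)"
```

```text
shift [-0.1916  0.2336  0.011 ] turn 0.793 pos [ 603.8 -286.5  161.2] C 2.586 t 10.05 gap 33.9
```

Scaled: 0.234 m / 0.75 = 0.312, 0.011 m / 0.75 = 0.0147, 0.793 rad / 6.2832 = 0.1262.

Call:
jog_arm([
  [[-0.256,0.312,0.0147,0.1262,1],[-0.256,0.312,0.0147,0.1262,1],[-0.256,0.312,0.0147,0.1262,1],[-0.256,0.312,0.0147,0.1262,1],[-0.256,0.312,0.0147,0.1262,1],[-0.256,0.312,0.0147,0.1262,1],[-0.256,0.312,0.0147,0.1262,1],[-0.256,0.312,0.0147,0.1262,1],[-0.256,0.312,0.0147,0.1262,1],[-0.256,0.312,0.0147,0.1262,1],[-0.256,0.312,0.0147,0.1262,1]],
])

```text
time_s: 11.15
eef_pos: [506.5, -0.6, 148.9]
eef_rot: [0.345, -3.123, 0.0]
ft_force: [-0.4, 0.3, -0.8]
finger_gap: 0.39
grasp_force: 30.0
```

```bash
python3 -c "
from h import *
go(506.3,-0.5,86.4,-1.348)"
```

```text
shift [0.0001 0.0002 0.0625] turn -0.003 pos [506.5  -0.6 148.9] C 1.791 t 11.15 gap 33.9
```

Scaled: 0.0625 m / 0.75 = 0.0833, 0.062 m / 0.75 = 0.0827, -0.003 rad / 6.2832 = -0.0005.

Call:
jog_arm([
  [[0,0,0.0533,-0.0005,1],[0,0,0.0747,-0.0005,1],[0,0,0.0827,-0.0005,1],[0,0,0.0833,-0.0005,1],[0,0,0.0833,-0.0005,0],[0,0,0.0833,-0.0005,0],[0,0,0.0833,-0.0005,0],[0,0,0.0833,-0.0005,0],[0,0,0.0833,-0.0005,0],[0,0,0.0267,0,0],[0,0,-0.04,0,0],[0,0,-0.04,0,0]],
])

```text
time_s: 12.35
eef_pos: [509.9, 1.2, 185.2]
eef_rot: [-0.349, 3.108, 0.001]
ft_force: [0.7, -0.0, 0.1]
finger_gap: 0.976
grasp_force: 0.0
```

```bash
python3 -c "
from h import *
go(446.3,-292,130,-.99)"
```

```text
shift [ 0.1278 -0.2717  0.0536] turn -0.357 pos [509.9   1.2 185.2] C 1.794 t 12.35 gap 84.9
```

Scaled: -0.271 m / 0.75 = -0.3613, 0.126 m / 0.75 = 0.168, -0.357 rad / 6.2832 = -0.0568.

Call:
jog_arm([
  [[0.168,-0.3613,0.0333,-0.0568,0],[0.168,-0.3613,0.0333,-0.0568,0],[0.168,-0.3613,0.0333,-0.0568,0],[0.168,-0.3613,0.0333,-0.0568,0],[0.168,-0.3613,0.0333,-0.0568,0],[0.168,-0.3613,0.0333,-0.0568,0],[0.168,-0.3613,0.0333,-0.0568,0],[0.168,-0.3613,0.0333,-0.0568,0],[0.168,-0.3613,0.0333,-0.0568,0],[0.168,-0.3613,0.0333,-0.0568,0]],
])

```text
time_s: 13.35
eef_pos: [443.3, -290.5, 154.1]
eef_rot: [-0.899, 3.01, 0.0]
ft_force: [0.8, -1.1, -0.4]
finger_gap: 1.002
grasp_force: 0.0
```

```bash
python3 - <<'E'
from h import *
go(446.5,-292,86,-.99)
im={n:vision.snapshot(n) for n in CAM}
for n in CAM:
  for q,x,y in(("timber_slab",438,-16),("timber_cube",506.3,-.5)):
    for d in vision.silhouettes(n,q):
        m=d["pixels"]
        if m.any() and np.hypot(*(np.argwhere(m).mean(0)[::-1]-proj(n,[x,y,20])[0]))<10: print(n,q,d["score"],fit({n:m},q,x,y,10,yaws=(.22,)))
E
```

```text
shift [-0.0018 -0.0031  0.0681] turn -0.0 pos [ 443.3 -290.5  154.1] C 2.152 t 13.35 gap 87.2
scene timber_slab 0.7 (array([ 4.35989361e+02, -1.87460594e+01,  2.36856415e-01]), np.float64(0.06472530961036682))
scene timber_cube 0.78 (array([ 5.08972297e+02, -2.09904417e-01,  3.43878558e-01]), np.float64(0.10570685565471649))
top timber_slab 0.62 (array([ 4.35080094e+02, -1.66259050e+01,  2.22380572e-01]), np.float64(0.029783405363559723))
top timber_cube 0.74 (array([5.07191666e+02, 3.10422113e-01, 2.07233095e-01]), np.float64(0.02995230257511139))
```

Scaled: 0.068 m / 0.75 = 0.0907, 0.045 m / 0.75 = 0.06.

Call:
jog_arm([
  [[-0.0027,-0.004,0.06,0,0],[-0.0027,-0.004,0.0907,0,0],[-0.0027,-0.004,0.0907,0,0],[-0.0027,-0.004,0.0907,0,0],[-0.0027,-0.004,0.0907,0,1],[-0.0027,-0.004,0.0907,0,1],[-0.0027,-0.004,0.0907,0,1],[-0.0027,-0.004,0.0907,0,1],[-0.0027,-0.004,0.0907,0,1],[-0.0027,-0.004,0.0907,0,1]],
])

```text
time_s: 14.65
eef_pos: [446.2, -293.2, 86.2]
eef_rot: [-0.897, 3.011, -0.0]
ft_force: [0.2, 0.5, 0.2]
finger_gap: 0.541
grasp_force: 0.0
```

```bash
python3 -c "
from h import *
go(580.6,16,190,-1.348)"
```

```text
shift [-0.2817  0.1852 -0.1038] turn 0.356 pos [ 446.2 -293.2   86.2] C 2.15 t 14.65 gap 47.1
```

Scaled: -0.282 m / 0.75 = -0.376, 0.185 m / 0.75 = 0.2467, 0.356 rad / 6.2832 = 0.0567.

Call:
jog_arm([
  [[0,0,0,0,1],[0,0,0,0,1],[0,0,-0.0667,0,1],[0,0,-0.1387,0,1],[-0.376,0.2467,-0.1387,0.0567,1],[-0.376,0.2467,-0.1387,0.0567,1],[-0.376,0.2467,-0.1387,0.0567,1],[-0.376,0.2467,-0.1387,0.0567,1],[-0.376,0.2467,-0.1387,0.0567,1],[-0.376,0.2467,-0.1387,0.0567,1],[-0.376,0.2467,-0.1387,0.0567,1],[-0.376,0.2467,-0.1387,0.0567,1]],
])

```text
time_s: 15.85
eef_pos: [583.4, 20.8, 189.8]
eef_rot: [-0.358, 3.119, 0.001]
ft_force: [-0.1, -0.6, -0.7]
finger_gap: 0.504
grasp_force: 30.0
```

Call:
jog_arm([
  [[0,0,0,0,1],[0,0,0,0,1]],
])

```text
time_s: 16.05
eef_pos: [580.3, 15.4, 189.5]
eef_rot: [0.348, -3.121, 0.0]
ft_force: [-0.5, -0.7, 0.2]
finger_gap: 0.503
grasp_force: 30.0
```

```bash
python3 - <<'E'
from h import *
go(580.6,16,96.7,-1.348)
s,R,C=state_C();z=s["eef_pos"][2]-86.2
for n in CAM:
    vision.snapshot(n)
    for d in vision.silhouettes(n,"foam_block"):
        m=d["pixels"];print(n,np.argwhere(m).mean(0)[::-1].round(),proj(n,[*s["eef_pos"][:2],z+29]).round(),m.sum())
E
```

```text
shift [-0.0005  0.0005  0.0928] turn -0.001 pos [580.3  15.4 189.5] C 1.793 t 16.05 gap 43.7
scene [312. 164.] [[246. 164.]] 502
scene [248. 170.] [[246. 164.]] 269
scene [218. 197.] [[246. 164.]] 308
top [349. 190.] [[254. 172.]] 504
top [257. 178.] [[254. 172.]] 119
```

Scaled: 0.0925 m / 0.75 = 0.1233, 0.001 m / 0.75 = 0.0013.

Call:
jog_arm([
  [[0,0.0013,0.0667,0,1],[0,0.0013,0.1067,0,1],[0,0.0013,0.1213,0,1],[0,0.0013,0.1233,0,1],[0,0.0013,0.1233,0,1],[0,0.0013,0.1233,0,0],[0,0.0013,0.1233,0,0],[0,0.0013,0.1233,0,0],[0,0.0013,0.1233,0,0],[0,0.0013,0.08,0,0],[0,0.0013,0.0133,0,0],[0,0.0013,0.0133,0,0]],
])

```text
time_s: 17.45
eef_pos: [584.7, 17.7, 187.3]
eef_rot: [-0.351, 3.107, 0.001]
ft_force: [1.8, 0.2, -0.2]
finger_gap: 0.982
grasp_force: 0.0
```

```bash
python3 -c "
from h import *
go(433.7,279.3,180,-.79)"
```

```text
shift [0.0889 0.2887 0.0056] turn -0.556 pos [584.7  17.7 187.3] C 1.796 t 17.45 gap 85.4
```

Scaled: 0.288 m / 0.75 = 0.384, 0.086 m / 0.75 = 0.1147, -0.556 rad / 6.2832 = -0.0885.

Call:
jog_arm([
  [[0.1147,0.384,0,-0.0885,0],[0.1147,0.384,0,-0.0885,0],[0.1147,0.384,0,-0.0885,0],[0.1147,0.384,0,-0.0885,0],[0.1147,0.384,0,-0.0885,0],[0.1147,0.384,0,-0.0885,0],[0.1147,0.384,0,-0.0885,0],[0.1147,0.384,0,-0.0885,0],[0.1147,0.384,0,-0.0885,0],[0.1147,0.384,0,-0.0885,0]],
])

```text
time_s: 18.45
eef_pos: [433.8, 277.7, 180.0]
eef_rot: [1.19, -2.907, 0.0]
ft_force: [0.1, -0.6, -0.6]
finger_gap: 0.999
grasp_force: 0.0
```

```bash
python3 - <<'E'
from h import *
go(433.7,279.3,94,-.79)
im={n:vision.snapshot(n) for n in CAM}
for n in CAM:
  for q,x,y,z in(("timber_slab",438,-16,10),("timber_cube",506.3,-.5,10),("foam_block",580.6,16,10),("tower",433.7,279.3,0)):
    for d in vision.silhouettes(n,q):
        m=d["pixels"]
        if m.any() and np.hypot(*(np.argwhere(m).mean(0)[::-1]-proj(n,[x,y,z+20])[0]))<10: p,f=fit({n:m},q,x,y,z,yaws=(.78,) if q=="tower" else(.22,));print(n,q,p.round(2),round(f,3))
c=[cv2.resize(im["scene"][170:250,170:360],None,fx=3,fy=3,interpolation=2),cv2.resize(im["top"][120:290,195:385],None,fx=2,fy=2,interpolation=2)]
cv2.imwrite("pics/r1.png",cv2.cvtColor(c[0],cv2.COLOR_RGB2BGR));cv2.imwrite("pics/r2.png",cv2.cvtColor(c[1],cv2.COLOR_RGB2BGR))
E
```

```text
shift [-0.0011  0.0012  0.086 ] turn -0.004 pos [433.8 277.7 180. ] C 2.347 t 18.45 gap 86.9
scene tower [433.58 279.88   0.75] 0.425
top timber_slab [ 4.352e+02 -1.516e+01  2.100e-01] 0.046
top timber_cube [5.0745e+02 6.7000e-01 2.6000e-01] 0.086
top foam_block [5.8261e+02 1.7610e+01 2.0000e-01] 0.039
top tower [430.81 276.01   0.86] 0.553
```

View pics/r1.png

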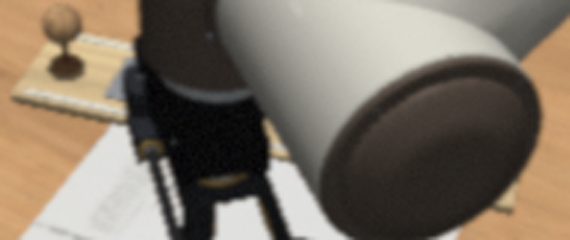

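View pics/r2.png

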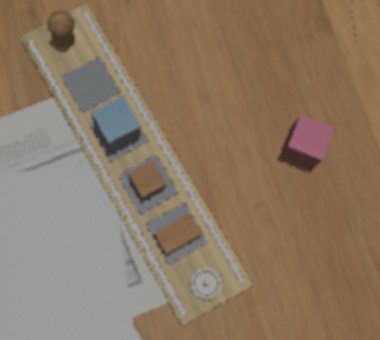

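The top crop shows foam (117,122), cube (147,180) and slab (177,233) on their plots, with the far plot (92,83) free. The scene crop is blocked by the arm. Now the tower.

Scaled: 0.086 m / 0.75 = 0.1147, 0.045 m / 0.75 = 0.06.

Call:
jog_arm([
  [[-0.0013,0.0013,0,0,0],[-0.0013,0.0013,0.06,0,0],[-0.0013,0.0013,0.1147,0,0],[-0.0013,0.0013,0.1147,0,0],[-0.0013,0.0013,0.1147,0,0],[-0.0013,0.0013,0.1147,0,1],[-0.0013,0.0013,0.1147,0,1],[-0.0013,0.0013,0.1147,0,1],[-0.0013,0.0013,0.1147,0,1],[-0.0013,0.0013,0.1147,0,1],[-0.0013,0.0013,0.1147,0,1],[-0.0013,0.0013,0.1147,0,1]],
])

```text
time_s: 20.15
eef_pos: [433.3, 280.2, 94.0]
eef_rot: [1.193, -2.906, 0.0]
ft_force: [0.9, -0.4, 0.2]
finger_gap: 0.451
grasp_force: 0.1
```

```bash
python3 -c "
from h import *
go(653.5,32.4,220,-1.348)"
```

```text
shift [ 0.0173 -0.3311 -0.126 ] turn 0.556 pos [433.3 280.2  94. ] C 2.35 t 20.15 gap 39.3
```

Scaled: -0.331 m / 0.75 = -0.4413, -0.126 m / 0.75 = -0.168, 0.556 rad / 6.2832 = 0.0885.

Call:
jog_arm([
  [[0,0,0,0,1],[0,0,0,0,1],[0,0,-0.0667,0,1],[0,0,-0.1333,0,1],[0.0227,-0.4413,-0.168,0.0885,1],[0.0227,-0.4413,-0.168,0.0885,1],[0.0227,-0.4413,-0.168,0.0885,1],[0.0227,-0.4413,-0.168,0.0885,1],[0.0227,-0.4413,-0.168,0.0885,1],[0.0227,-0.4413,-0.168,0.0885,1],[0.0227,-0.4413,-0.168,0.0885,1],[0.0227,-0.4413,-0.168,0.0885,1]],
])

```text
time_s: 21.35
eef_pos: [655.8, 29.3, 219.1]
eef_rot: [-0.341, 3.123, -0.001]
ft_force: [-1.2, 0.4, -1.5]
finger_gap: 0.436
grasp_force: 30.0
```

Call:
jog_arm([
  [[0,0,0,0,1],[0,0,0,0,1],[0,0,0,0,1]],
])

```text
time_s: 21.65
eef_pos: [653.0, 33.8, 220.0]
eef_rot: [0.352, -3.121, -0.0]
ft_force: [0.6, 0.4, -0.8]
finger_gap: 0.438
grasp_force: 30.0
```

```bash
python3 -c "
from h import *
go(653.5,32.4,104.5,-1.348)"
```

```text
shift [-0.0003 -0.0015  0.1155] turn 0.002 pos [653.   33.8 220. ] C 1.795 t 21.65 gap 38.1
```

Scaled: 0.1 m / 0.75 = 0.1333, 0.09 m / 0.75 = 0.12.

Call:
jog_arm([
  [[0,-0.0013,0.06,0,1],[0,-0.0013,0.12,0,1],[0,-0.0013,0.1333,0,1],[0,-0.0013,0.1333,0,1],[0,-0.0013,0.1333,0,1]],
])

```text
time_s: 22.15
eef_pos: [655.2, 32.5, 122.2]
eef_rot: [-0.351, 3.118, -0.001]
ft_force: [0.3, -0.2, 0.1]
finger_gap: 0.437
grasp_force: 30.0
```

```bash
python3 -c "
from h import *
go(653.5,32.4,104.5,-1.348)"
```

```text
shift [0.0018 0.0003 0.0177] turn 0.002 pos [655.2  32.5 122.2] C 1.795 t 22.15 gap 38.0
```

Call:
jog_arm([
  [[0,0,0,0,1],[0,0,0,0,1],[0,0,0,0,1]],
])

```text
time_s: 22.45
eef_pos: [654.4, 31.9, 121.5]
eef_rot: [-0.349, 3.12, 0.001]
ft_force: [-0.3, -1.0, -0.3]
finger_gap: 0.43
grasp_force: 30.0
```

```bash
python3 -c "
from h import *
go(653.5,32.4,104.5,-1.348)"
```

```text
shift [0.0008 0.0007 0.017 ] turn 0.0 pos [654.4  31.9 121.5] C 1.794 t 22.45 gap 37.4
```

Call:
jog_arm([
  [[0.0013,0.0013,0.0133,0,1],[0.0013,0.0013,0.0213,0,1],[0.0013,0.0013,0.0213,0,1],[0.0013,0.0013,0.0213,0,1]],
])

```text
time_s: 22.85
eef_pos: [652.4, 32.5, 103.8]
eef_rot: [0.349, -3.121, 0.0]
ft_force: [-1.6, 0.2, 2.5]
finger_gap: 0.43
grasp_force: 30.0
```

Contact at 103.8 mm. Releasing, then moving up and clear of the view.

Scaled: -0.13 m / 0.75 = -0.1733, -0.08 m / 0.75 = -0.1067.

Call:
jog_arm([
  [[0,0,0,0,0],[0,0,0,0,0],[0,0,0,0,0],[0,0,0,0,0],[0,0,0,0,0],[0,0,-0.04,0,0],[0,0,-0.1067,0,0],[0,0,-0.1733,0,0],[0,0,-0.1733,0,0]],
])

```text
time_s: 23.75
eef_pos: [656.4, 32.8, 243.4]
eef_rot: [-0.35, 3.105, 0.0]
ft_force: [0.1, 0.2, 0.0]
finger_gap: 0.997
grasp_force: 0.0
```

Scaled: -0.4 m / 0.75 = -0.5333, 0.2 m / 0.75 = 0.2667.

Call:
jog_arm([
  [[0.2667,-0.5333,-0.0267,0,0],[0.2667,-0.5333,-0.0267,0,0],[0.2667,-0.5333,-0.0267,0,0],[0.2667,-0.5333,-0.0267,0,0],[0.2667,-0.5333,-0.0267,0,0],[0.2667,-0.5333,-0.0267,0,0],[0.2667,-0.5333,-0.0267,0,0],[0.2667,-0.5333,-0.0267,0,0],[0.2667,-0.5333,-0.0267,0,0],[0.2667,-0.5333,-0.0267,0,0],[0.2667,-0.5333,-0.0267,0,0],[0.2667,-0.5333,-0.0267,0,0]],
])

```text
time_s: 24.95
eef_pos: [546.2, -401.0, 253.7]
eef_rot: [0.35, -3.122, -0.001]
ft_force: [0.2, -0.4, 0.5]
finger_gap: 1.0
grasp_force: 0.0
```

```bash
cat > chk.py <<'E'
from h import *
import sys
go(438,-16,130,-1.348)
im={n:vision.snapshot(n) for n in CAM}
PL={"scene":[(653.3,29.7),(580.9,13.3),(506.5,-3.5),(438,-19.1)],"top":[(653.8,33.8),(580.7,17.25),(506.3,.4),(437.7,-15.2)]}
e=np.array([np.cos(.223),np.sin(.223)]);f_=np.array([-e[1],e[0]])
for n in CAM:
  for q,(x,y) in zip(("tower","foam_block","timber_cube","timber_slab"),PL[n]):
    b=[]
    for d in vision.silhouettes(n,q):
        m=d["pixels"]
        if m.any() and np.hypot(*(np.argwhere(m).mean(0)[::-1]-proj(n,[x,y,30])[0]))<12:
            p,f=fit({n:m},q,x,y,10,yaws=(.22,1.79) if q=="timber_slab" else(.22,)); D=p[:2]-[x,y]; b.append((f,D@e,D@f_,p[2]-.223))
    if b: print(n,q,"fit %.3f along %.1f across %.1f yaw %.2f"%min(b))
c=[cv2.resize(im["scene"][160:250,160:360],None,fx=4,fy=4,interpolation=2),cv2.resize(im["top"][120:290,195:345],None,fx=3.5,fy=3.5,interpolation=2)]
for k,v in zip("st",c): cv2.imwrite(f"pics/{sys.argv[1]}{k}.png",cv2.cvtColor(v,cv2.COLOR_RGB2BGR))
E
python3 chk.py f
```

```text
shift [0.0202 0.3994 0.1239] turn 0.001 pos [ 546.2 -401.   253.7] C 1.794 t 24.95 gap 87.0
scene tower fit 0.038 along -1.9 across 3.1 yaw 0.12
scene foam_block fit 0.037 along 2.6 across 1.9 yaw 0.03
scene timber_cube fit 0.091 along 1.1 across 2.0 yaw 0.06
scene timber_slab fit 0.129 along -2.6 across -0.3 yaw 0.06
top tower fit 0.023 along -1.8 across -1.3 yaw -0.03
top foam_block fit 0.072 along 5.7 across -0.3 yaw -0.03
top timber_cube fit 0.052 along 2.0 across -0.1 yaw 0.01
top timber_slab fit 0.032 along -2.5 across 0.4 yaw 0.00
```

View pics/fs.png

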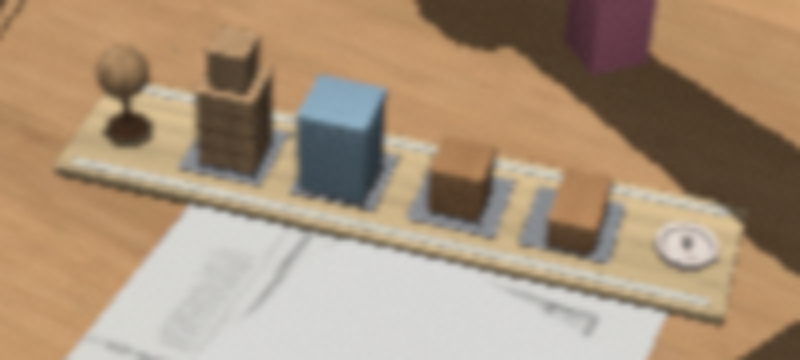

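View pics/ft.png

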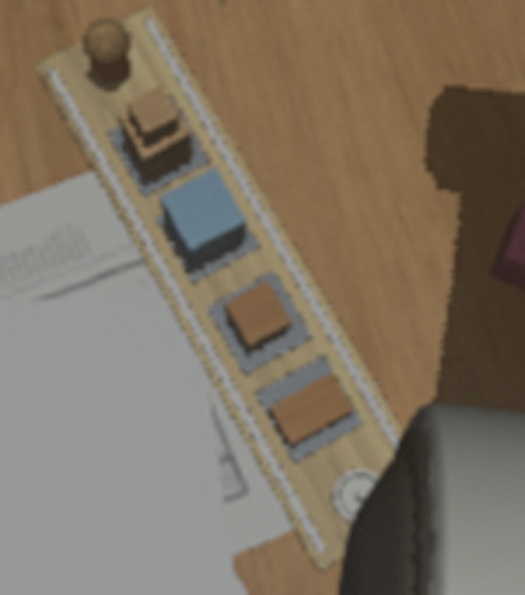

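All four stand in the right order, on their plots. I'll check the foam's centring with a colour mask before deciding on small corrections.

```bash
cat > chk2.py <<'E'
from h import *
e=np.array([np.cos(.223),np.sin(.223)]);f_=np.array([-e[1],e[0]])
PL={"scene":[(653.3,29.7),(580.9,13.3),(506.5,-3.5),(438,-19.1)],"top":[(653.8,33.8),(580.7,17.25),(506.3,.4),(437.7,-15.2)]}
for n in CAM:
    im=vision.snapshot(n); L=cv2.cvtColor(im,cv2.COLOR_RGB2HSV)
    for q,(x,y) in zip(("tower","foam_block","timber_cube","timber_slab"),PL[n]):
        w=cv2.dilate((render(n,q,x,y,.223,10,(0,0,512,384))>.5).astype(np.uint8),np.ones((9,9)))
        if q=="foam_block": m=(w>0)&(L[...,0]>92)&(L[...,0]<115)&(L[...,1]>75)
        else:
            m=(w>0)&(L[...,0]<25)&(L[...,1]>75)
            if q=="tower": continue
        k,lab,st,_=cv2.connectedComponentsWithStats(m.astype(np.uint8),connectivity=4)
        m=lab==1+np.argmax(st[1:,4]); yaws=(.22,1.79) if q=="timber_slab" else (.22,)
        p,f=fit({n:m},q,x,y,10,yaws=yaws); D=p[:2]-[x,y]
        print(n,q,m.sum(),"fit %.3f along %.1f across %.1f yaw %.2f"%(f,D@e,D@f_,p[2]-.223))
E
python3 chk2.py; python3 chk.py g
```

```text
scene foam_block 1 fit 1.000 along 65.5 across -45.6 yaw 0.08
scene timber_cube 427 fit 0.331 along 3.3 across -14.5 yaw -0.01
scene timber_slab 364 fit 0.285 along -2.3 across -12.1 yaw 0.00
shift [0.0202 0.4    0.124 ] turn 0.0 pos [ 546.1 -401.7  254. ] C 1.794 t 25.55 gap 87.2
scene timber_cube fit 0.041 along 2.4 across 1.3 yaw -0.01
scene timber_slab fit 0.034 along -2.7 across 1.5 yaw 3.12
top tower fit 0.030 along -1.2 across -1.1 yaw -0.02
top timber_cube fit 0.041 along 1.1 across -0.1 yaw -0.02
top timber_slab fit 0.025 along -2.5 across 0.3 yaw -0.02Traceback (most recent call last):
  File "chk2.py", line 13, in <module>
    m=lab==1+np.argmax(st[1:,4]); yaws=(.22,1.79) if q=="timber_slab" else (.22,)
             ~~~~~~~~~^^^^^^^^^^
    return _wrapfunc(a, 'argmax', axis=axis, out=out, **kwds)
    return bound(*args, **kwds)
ValueError: attempt to get argmax of an empty sequence
```

The slab sits about 2.6 mm toward the fountain and the foam about 2.5 mm toward the tree. There's plenty of time, so I'll mend both, foam first.

```bash
python3 -c "
from h import *
go(580.6,16,200,-1.348)"
```

```text
shift [-0.126   0.3999  0.054 ] turn -0.0 pos [ 546.  -401.8  254. ] C 1.794 t 26.05 gap 86.7
```

Scaled: 0.4 m / 0.75 = 0.5333, -0.126 m / 0.75 = -0.168.

Call:
jog_arm([
  [[-0.168,0.5333,0.0533,0,0],[-0.168,0.5333,0.0533,0,0],[-0.168,0.5333,0.0533,0,0],[-0.168,0.5333,0.0533,0,0],[-0.168,0.5333,0.0533,0,0],[-0.168,0.5333,0.0533,0,0],[-0.168,0.5333,0.0533,0,0],[-0.168,0.5333,0.0533,0,0],[-0.168,0.5333,0.0533,0,0],[-0.168,0.5333,0.0533,0,0],[-0.168,0.5333,0.072,0,0],[-0.168,0.5333,0.072,0,0]],
])

```text
time_s: 27.25
eef_pos: [579.5, 15.5, 198.6]
eef_rot: [0.348, -3.119, 0.0]
ft_force: [-0.3, -0.8, -0.2]
finger_gap: 1.002
grasp_force: 0.0
```

Call:
jog_arm([
  [[0,0,0,0,0],[0,0,0,0,0],[0,0,0,0,0]],
])

```text
time_s: 27.55
eef_pos: [580.8, 15.7, 200.7]
eef_rot: [-0.348, 3.121, 0.0]
ft_force: [-0.8, -0.8, 1.1]
finger_gap: 0.999
grasp_force: 0.0
```

```bash
python3 -c "
from h import *
go(580.6,16,100,-1.348)"
```

```text
shift [0.0003 0.0004 0.1007] turn -0.001 pos [580.8  15.7 200.7] C 1.793 t 27.55 gap 86.9
```

Scaled: 0.1 m / 0.75 = 0.1333, 0.05 m / 0.75 = 0.0667.

Call:
jog_arm([
  [[0,0,0.0667,0,0],[0,0,0.1333,0,0],[0,0,0.1333,0,0],[0,0,0.1333,0,0],[0,0,0.1333,0,1],[0,0,0.1333,0,1],[0,0,0.1333,0,1],[0,0,0.1333,0,1],[0,0,0.1333,0,1],[0,0,0.1333,0,1],[0,0,0.1333,0,1],[0,0,0.1333,0,1]],
])

```text
time_s: 28.75
eef_pos: [580.6, 16.2, 100.2]
eef_rot: [0.349, -3.122, 0.0]
ft_force: [-0.9, -0.2, 1.7]
finger_gap: 0.501
grasp_force: 30.1
```

Scaled: -0.003 m / 0.75 = -0.004, 0.0025 m / 0.75 = 0.0033.

Call:
jog_arm([
  [[0,0,-0.004,0,1],[0,0,-0.004,0,1],[0.0033,0,-0.004,0,1],[0.0033,0,-0.004,0,1],[0.0033,0,-0.004,0,1],[0.0033,0,0,0,1],[0.0033,0,0,0,1],[0.0033,0,0,0,1]],
])

```text
time_s: 29.55
eef_pos: [578.5, 15.7, 100.1]
eef_rot: [-0.35, 3.121, 0.0]
ft_force: [0.7, -0.5, 0.6]
finger_gap: 0.502
grasp_force: 30.1
```

Scaled: -0.09 m / 0.75 = -0.12, -0.07 m / 0.75 = -0.0933.

Call:
jog_arm([
  [[0,0,0,0,0],[0,0,0,0,0],[0,0,0,0,0],[0,0,0,0,0],[0,0,0,0,0],[0,0,-0.04,0,0],[0,0,-0.0933,0,0],[0,0,-0.12,0,0],[0,0,-0.12,0,0],[0,0,-0.12,0,0]],
])

```text
time_s: 30.55
eef_pos: [577.8, 15.6, 190.0]
eef_rot: [-0.349, 3.122, 0.001]
ft_force: [0.1, -0.1, -0.5]
finger_gap: 0.998
grasp_force: 0.0
```

```bash
python3 -c "
from h import *
go(438,-16,150,-1.348)"
```

```text
shift [ 0.1433 -0.      0.04  ] turn -0.0 pos [577.8  15.6 190. ] C 1.793 t 30.55 gap 86.9
```

Scaled: 0.143 m / 0.75 = 0.1907, 0.04 m / 0.75 = 0.0533.

Call:
jog_arm([
  [[0.1907,0,0,0,0],[0.1907,0,0,0,0],[0.1907,0,0,0,0],[0.1907,0,0.04,0,0],[0.1907,0,0.0533,0,0],[0.1907,0,0.0533,0,0],[0.1907,0,0.0533,0,0]],
])

```text
time_s: 31.25
eef_pos: [439.6, -15.8, 149.7]
eef_rot: [0.35, -3.121, 0.001]
ft_force: [0.5, -0.2, -0.3]
finger_gap: 1.001
grasp_force: 0.0
```

```bash
python3 -c "
from h import *
go(438,-16,86,-1.348)"
```

```text
shift [0.0015 0.0001 0.0637] turn 0.0 pos [439.6 -15.8 149.7] C 1.794 t 31.25 gap 87.1
```

Scaled: 0.064 m / 0.75 = 0.0853, 0.045 m / 0.75 = 0.06.

Call:
jog_arm([
  [[0,0,0.06,0,0],[0,0,0.0853,0,0],[0,0,0.0853,0,0],[0,0,0.0853,0,0],[0,0,0.0853,0,1],[0,0,0.0853,0,1],[0,0,0.0853,0,1],[0,0,0.0853,0,1],[0,0,0.0853,0,1],[0,0,0.0853,0,1],[0,0,0.0853,0,1]],
])

```text
time_s: 32.35
eef_pos: [438.7, -15.9, 86.2]
eef_rot: [-0.349, 3.122, 0.0]
ft_force: [-0.5, 0.4, 3.1]
finger_gap: 0.573
grasp_force: 30.0
```

Scaled: -0.003 m / 0.75 = -0.004, -0.0025 m / 0.75 = -0.0033.

Call:
jog_arm([
  [[0,0,-0.004,0,1],[0,0,-0.004,0,1],[-0.0033,0,-0.004,0,1],[-0.0033,0,-0.004,0,1],[-0.0033,0,-0.004,0,1],[-0.0033,0,0,0,1],[-0.0033,0,0,0,1],[-0.0033,0,0,0,1]],
])

```text
time_s: 33.15
eef_pos: [441.3, -15.4, 86.1]
eef_rot: [-0.35, 3.122, -0.0]
ft_force: [-0.9, 0.5, 3.2]
finger_gap: 0.573
grasp_force: 30.0
```

Scaled: -0.17 m / 0.75 = -0.2267, -0.13 m / 0.75 = -0.1733.

Call:
jog_arm([
  [[0,0,0,0,0],[0,0,0,0,0],[0,0,0,0,0],[0,0,0,0,0],[0,0,-0.04,0,0],[0,0,-0.1067,0,0],[0,0,-0.1733,0,0],[0,0,-0.2267,0,0],[0,0,-0.2267,0,0],[0,0,-0.2267,0,0]],
])

```text
time_s: 34.15
eef_pos: [440.9, -15.4, 256.6]
eef_rot: [-0.348, 3.12, 0.002]
ft_force: [0.2, 0.6, 0.5]
finger_gap: 0.998
grasp_force: 0.0
```

Call:
jog_arm([
  [[0,-0.5333,0,0,0],[0,-0.5333,0,0,0],[0,-0.5333,0,0,0],[0,-0.5333,0,0,0],[0,-0.5333,0,0,0],[0,-0.5333,0,0,0],[0,-0.5333,0,0,0],[0,-0.5333,0,0,0],[0,-0.5333,0,0,0],[0,-0.5333,0,0,0],[0,-0.5333,0,0,0],[0,-0.5333,0,0,0]],
])

```text
time_s: 35.35
eef_pos: [529.4, -404.2, 255.8]
eef_rot: [0.352, -3.121, -0.001]
ft_force: [0.4, 1.4, -0.0]
finger_gap: 1.001
grasp_force: 0.0
```

```bash
python3 chk.py k; python3 chk.py m|grep -v shift
```

```text
shift [0.0026 0.3987 0.1261] turn 0.002 pos [ 529.4 -404.2  255.8] C 1.795 t 35.35 gap 87.0
scene tower fit 0.028 along 0.5 across 0.7 yaw 0.00
scene foam_block fit 0.040 along 1.2 across 1.1 yaw 0.01
scene timber_slab fit 0.168 along 1.4 across -1.9 yaw 0.02
top tower fit 0.045 along -2.0 across -0.8 yaw -0.02
top foam_block fit 0.096 along 0.3 across -0.2 yaw 0.00
top timber_cube fit 0.047 along 1.8 across -0.1 yaw 0.00
top timber_slab fit 0.054 along -0.3 across -0.2 yaw 3.18
scene tower fit 0.038 along 0.4 across -0.8 yaw 0.06
scene foam_block fit 0.021 along 1.5 across 1.3 yaw 0.00
scene timber_cube fit 0.064 along 1.9 across 2.9 yaw 0.02
scene timber_slab fit 0.083 along -0.1 across 0.2 yaw 0.05
top tower fit 0.109 along -1.9 across -0.5 yaw -0.09
top foam_block fit 0.037 along 0.9 across -1.0 yaw -0.02
top timber_cube fit 0.081 along 1.0 across -0.0 yaw -0.01
top timber_slab fit 0.035 along -0.4 across 0.5 yaw 3.17
```

View pics/kt.png

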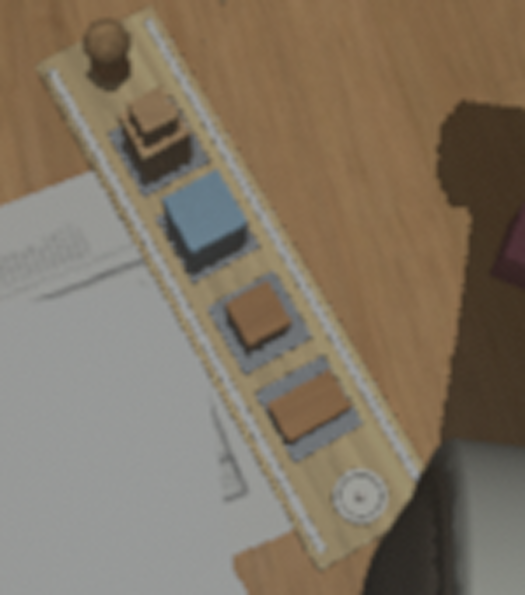

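The picture shows tower (155,130), foam (205,215), cube (258,312) and slab (310,405), each centred and square on its plot to within about 2 mm. The gripper is clear, so I'm handing in.

```bash
python3 -c "
from station import workorder
print(workorder.job_done())"
```

```text
the job is handed in; nothing more can be done
None
```

I handed the job in at about 36 s: tower by the tree, then foam block, cube and slab at the fountain end, each upright and square, centred to about 2 mm by the camera fits, and the glue bottle not touched.

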